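# Feed a carton up to the roller switch of the carton coder

### The job

Pick up the carton at the front of the table, stand it upright on the floor of the infeed guide (the two low steel rails) short of the roller, and slide it along the guide against the roller lever just until the switch clicks. Do not drive the lever on into overtravel, and leave the carton standing there by itself, still holding the switch down. Do not push the ribbon reel or the date stamp about.

Things in the scene. Friction and masses are not known exactly. Their poses are not given: they have to be found in the camera images.
- carton: the carton standing at the front of the table, dark brown with a white label: 24 (own x) x 58 (own y) x 85 (z) mm, 0.2 kg; origin at the centre of its underside. Not the two taller ones at the back. Goes into the guide either way round, 58 mm along it. Dragged in a pinch grip it swings about the pads, pushed high it tips; shut fingertips low behind it, just above the rails, push it steadily
- infeed: infeed of a carton coder, fixed: grey painted plate 230 (x) x 150 (y) x 4 mm, origin at the centre of its underside. Two steel rails along x, top 22 mm above the table, 38 mm clear between them, centred on y = -40 mm, from x = -100 (flared mouth, toward the robot) to +75 mm. Black switch housing at x 47..97, y 13..58 mm, top 34 mm above the table; the lever's highest part is at 48 mm.
- guide (a point): point on the floor between the rails (4 mm above the table), on the guide's centre line, at x = 0 of the infeed; its x axis points along the guide toward the roller, z up
- roller (a point): centre of the white roller (20 mm diameter, 12 mm high, axis vertical) under the end of the switch lever, 30.5 mm above the table, over the middle of the guide. At rest it is 41 mm beyond point guide along the guide's x, so that a carton touches it when the carton's centre is 2 mm beyond point guide
- switch_lever (a joint): lever angle, rad: 0 = free, grows as the roller is pushed along the guide (+x). Pivot upright, roller 80 mm from it. At rest the arm leans 0.24 toward the mouth. Clicks at 0.12 (roller pushed 9.5 mm), unclicks below 0.09; at 0.24 (19 mm) the arm stands square across the guide; overtravel beyond 0.36 (28 mm); stop at 0.50. Its spring (0.2 N) is too weak to push the carton back or be felt
- ribbon_reel: bystander: reel of pink ribbon lying flat, 73 mm diameter, 28 mm high, loose; origin at the centre of its underside
- stamp: bystander: date stamp with black handle, 30 x 50 x 70 mm, standing loose; origin at the centre of its underside
Mind the look-alikes: they are no part of the job. What is shaped like the carton but red is not meant.

How it is judged:
By the outcome, as a careful person would: the job done as asked, in the order asked, and still so for the second after the job is handed in, with the robot touching nothing.
It also fails if it takes over 58 s, if anything falls off the work surface, if the arm or the gripper's body presses on something with over 40 N, if the wrist force passes 120 N, or if a joint passes its speed limit or range.

### The arm

A 7-joint arm with a two-finger parallel gripper is mounted at the origin on a cart in front of the work surface, level with it; the furniture and walls round the work are solid. World frame = base frame: x ahead of the robot, y to its left, z up, the work surface at z = 0. Lengths are in m, angles in rad, forces in N, time in s.
With the tool pointing down it reaches from about 0.425 to 0.925 m from the base axis. Payload 6.8 kg.
Tool frame: the origin (TCP) lies midway between the tips of the shut fingers; the grasp point (between the pads) lies 19 mm behind it; z points along the fingers, y is the line along which they close (so a half turn about z gives the same grasp; the last joint's range is limited). The gripper opens to 85 mm and grips with 20 to 120 N. Pads are 22 mm wide; open, the fingers measure 114 mm over their backs; the gripper's body (76 mm by 85 mm) begins 54 mm behind the grasp point. The pads swing forward as they close: fully open they stand 13 mm farther back than shut.
Start: joints at [-1.362, 0.477, 0.022, 1.555, -0.011, 1.109, -0.083], TCP at [0.21, 0.641, 0.231] pointing down, gripper open.
Joint ranges: [-2.96, 2.96], [-0.34, 2.1], [-1.41, 1.46], [0.24, 2.44], [-1.37, 4.51], [0.17, 1.92], [-2.96, 2.96]. Speed limits (rad/s): [2.39, 2.39, 3.14, 3.14, 3.14, 3.14, 3.14].

### API

Orientations are given as a unit quaternion [w, x, y, z].
In Python, from station import bot, imaging gives the robot as it stands.
- The arm moves only by the tool move_arm, never from a script. Its argument "commands" is a list that holds one entry, the list of rows, each a list of 7 numbers: the shift along the tool's x, y, z in m, then the turn, a rotation vector about the tool's x, y, z in degrees, then the finger opening in m, from 0 to 0.0854. In form: [[[x, y, z, rx, ry, rz, grip], ...]]. A call has 1 to 20 rows; each row shifts and turns the commanded pose from where the row before left it, along the tool's axes as they then stand; what a row does not reach is not made up. A row lasts 1/8 s, in which the tool goes at most 62.5 mm and 10.7 degrees, less where a joint would pass 70% of its speed; a pose out of reach is approached as far as the arm can. A call is refused whole if a number of a shift passes 0.0625 or a number of a turn 10.7, either way. A call with a gripper value outside its range is refused whole. The fingers move at their own pace and stop on an object; "squeeze" is the grip in N (left out, the last holds). Time passes only in rows, so rows that do not move let the fingers close. It gives the time, the measured TCP pose, the force, the opening and the grip force at its end, in the units of the state.
- bot.get_obs(): the state, without advancing time (a new reading comes with each control period).
- imaging.read_camera(name): name is "scene" or "top" or "wrist"; returns the picture (384x512x3 uint8, red, green, blue); there is no depth.
- imaging.calibration(name): a dict with "intrinsics" (3x3 intrinsics, pixels), "k1" (the pictures are not rectified: a ray, as slopes to the right and down, at radius r is drawn at 1 + k1 r^2 times it, then the intrinsics apply), "extrinsics" (4x4, takes a point from camera to world coordinates); the wrist camera has in their place "mount" (4x4, takes a point from camera to tool coordinates, whose origin is the TCP and whose axes are the flange's). Camera axes: x right, y down, z forward; pixel columns grow to the right and rows downward; lengths in m; the calibration is good to about 2 mm. A picture is of the moment at which its call begins: read the wrist's pose just before it. calibration takes no time and is no camera call.
- bot.hand_in(): hands the job in; it is judged then, once.
The state is a dict: "t": time; "q": joint angles; "joint_vel": joint speeds; "joint_torque": joint torques, N m; "eef_pos": TCP position; "tool_rot": TCP orientation; "contact_force": force on the tool from outside, world axes, zero at the start; "torque": the same for the moment, N m; "gripper_width": opening from 0.0 (shut) to 1.0 (fully open); "grasp_force": force on a finger pad.
Only numpy, scipy, OpenCV 4.12 (cv2) and the standard library are available. Lean on these libraries where they do the work, as an engineer would, in place of code of your own. Each camera call takes 0.05 s, during which the arm holds its last target. There are 200 camera calls.

## Working session

There is one attempt and no reset: what is moved stays moved. The work goes in short steps, Python scripts to look and compute and a tool call to move; the robot and the scene stay as the last step left them, time stands still between calls to the robot, and variables do not carry over. Pictures are saved under pics/ and viewed, at most 10 in all, crops included, and the job is handed in when it is done.

Besides the shell and the picture viewer there is one more tool, called in YAML: its name, and indented under it one key for each argument. move_arm: Moves the arm, as the interface text tells. Its arguments: {"type":"object","properties":{"commands":{"type":"array","items":{"type":"array","items":{"type":"array","items":{"type":"number"}}}},"squeeze":{"type":"number"}},"required":["commands"]}

```bash
mkdir -p pics
cat > h.py <<'E'
import numpy as np, cv2
from station import bot, imaging
from scipy.spatial.transform import Rotation as R
def pose():
    o=bot.get_obs(); w,x,y,z=o['tool_rot']; T=np.eye(4); T[:3,:3]=R.from_quat([x,y,z,w]).as_matrix(); T[:3,3]=o['eef_pos']; return T
def snap(n,f=None):
    T=pose(); im=imaging.read_camera(n); c=imaging.calibration(n)
    E=T@np.array(c['mount']) if n=='wrist' else np.array(c['extrinsics'])
    if f: cv2.imwrite('pics/'+f,im[:,:,::-1])
    np.savez('last_'+n+'.npz',im=im,E=E,K=np.array(c['intrinsics']),k1=c['k1'])
    return im
def ray(n,px,z):
    d=np.load('last_'+n+'.npz'); K=d['K']; k1=float(d['k1']); E=d['E']
    px=np.atleast_2d(np.float64(px))
    s=cv2.undistortPoints(px[:,None],K,np.array([k1,0,0,0,0]))[:,0]
    v=np.c_[s,np.ones(len(s))]@E[:3,:3].T; o=E[:3,3]
    return o+v*((z-o[2])/v[:,2])[:,None]
E
python3 - <<'E'
from h import *
a=snap('scene');b=snap('top')
cv2.imwrite('pics/a.png',a[:,:,::-1]);cv2.imwrite('pics/b.png',cv2.resize(b,(800,600),interpolation=cv2.INTER_CUBIC)[:,:,::-1])
o=bot.get_obs();print(o['t'],o['eef_pos'],o['tool_rot'],pose()[:3,:3].round(3))
for n in('scene','top'):print(imaging.calibration(n))
E
```

```text
0.1 [0.21012074 0.64089875 0.2304418 ] [-7.65448153e-05  1.57737284e-01  9.87480790e-01 -7.95267524e-04] [[-0.95   0.312 -0.   ]
 [ 0.312  0.95  -0.002]
 [-0.    -0.002 -1.   ]]
{'intrinsics': array([[360.67217365,   0.        , 260.70061731],
       [  0.        , 360.67217365, 190.72464742],
       [  0.        ,   0.        ,   1.        ]]), 'k1': 0.026711943500764095, 'extrinsics': array([[ 0.4500694 , -0.43194333,  0.78157693, -0.16118404],
       [-0.89279504, -0.23610638,  0.38362846, -0.6647535 ],
       [ 0.01882954, -0.87044744, -0.49190112,  0.49931136],
       [ 0.        ,  0.        ,  0.        ,  1.        ]])}
{'intrinsics': array([[386.29744788,   0.        , 258.51845857],
       [  0.        , 386.29744788, 193.63144421],
       [  0.        ,   0.        ,   1.        ]]), 'k1': -0.08215766968796326, 'extrinsics': array([[-0.0058079 , -0.99788954,  0.06467412,  0.46657618],
       [-0.99995449,  0.00530606, -0.0079286 , -0.34924404],
       [ 0.0075687 , -0.06471723, -0.99787494,  1.06249646],
       [ 0.        ,  0.        ,  0.        ,  1.        ]])}
```

View pics/a.png

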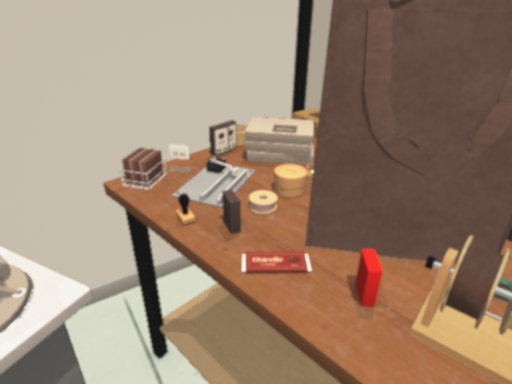

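View pics/b.png

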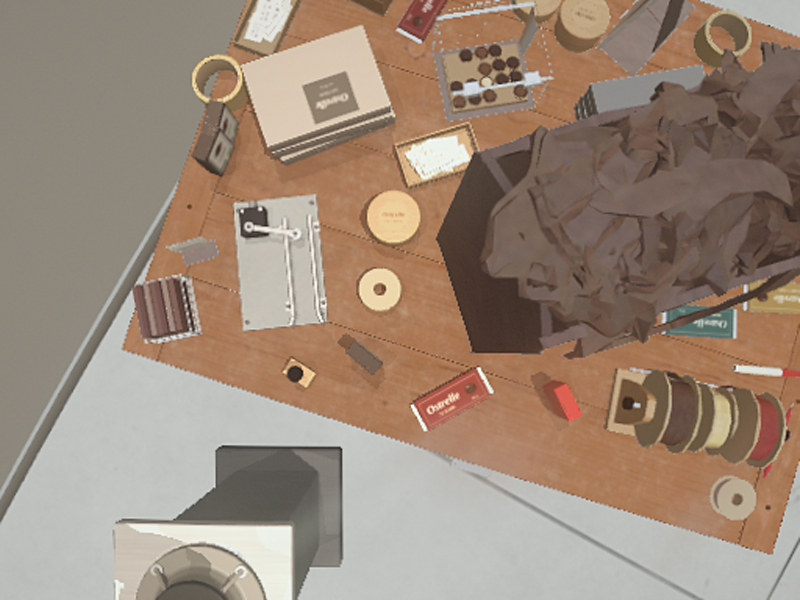

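Run:
```python
from h import *
im=np.load('last_top.npz')['im']
c=im[115:255,140:270]; cv2.imwrite('pics/c.png',cv2.resize(c,None,fx=4.28,fy=4.28,interpolation=cv2.INTER_CUBIC)[:,:,::-1])
hsv=cv2.cvtColor(im,cv2.COLOR_RGB2HSV)
# plate
m=((hsv[...,1]<45)&(hsv[...,2]>110)).astype(np.uint8)*255; m[:, :148]=0;m[:,212:]=0;m[:120]=0;m[214:]=0
m=cv2.morphologyEx(m,cv2.MORPH_OPEN,np.ones((3,3)));m=cv2.morphologyEx(m,cv2.MORPH_CLOSE,np.ones((9,9)))
k=max(cv2.findContours(m,0,1)[0],key=cv2.contourArea); r=cv2.minAreaRect(k);b=cv2.boxPoints(r)
print('plate',r); P=ray('top',b,.004);print(P.round(4),P.mean(0),[np.linalg.norm(P[i]-P[i-1]) for i in range(4)])
print('carton px',im[225,230],im[228,235],'shadow?',im[215,220])
```

```text
plate ((178.50953674316406, 167.59710693359375), (82.35028076171875, 54.132625579833984), 84.4006576538086)
[[ 0.7172 -0.0485  0.004 ]
 [ 0.7306 -0.1996  0.004 ]
 [ 0.5021 -0.223   0.004 ]
 [ 0.4882 -0.0744  0.004 ]] [ 0.60953508 -0.13636735  0.004     ] [np.float64(0.23040607422147286), np.float64(0.15175783347337216), np.float64(0.22972045471885366), np.float64(0.14919708728529013)]
carton px [120  98  85] [121  98  85] shadow? [132  92  67]
```

View pics/c.png

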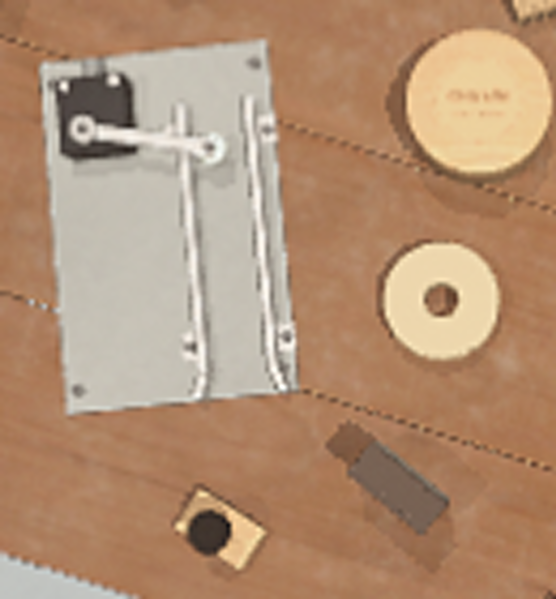

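Run:
```python
from h import *
im=np.load('last_top.npz')['im'].astype(int)
d=im[...,0]-im[...,2]
m=((d<50)&(im.sum(2)<400)).astype(np.uint8)*255; M=np.zeros_like(m);M[208:248,205:255]=m[208:248,205:255]
k=max(cv2.findContours(M,0,1)[0],key=cv2.contourArea); r=cv2.minAreaRect(k);print(r)
P=ray('top',cv2.boxPoints(r),.085);print(P.round(4),P.mean(0),[np.linalg.norm(P[i]-P[i-1]).round(4) for i in range(4)],[np.degrees(np.arctan2(*(P[i]-P[i-1])[1::-1])).round(1) for i in range(4)])
print('roller',ray('top',[189.5,149.6],.0365))
y=np.radians(6.1);c=np.array([.6095,-.1364]);Rz=np.array([[np.cos(y),-np.sin(y)],[np.sin(y),np.cos(y)]])
print('roller pred',c+Rz@[.041,-.04],'guide',c+Rz@[0,-.04])
W=ray('top',[[140+x/4.28,115+v/4.28] for x,v in [(183,130),(197,340),(252,130),(268,340)]],.022);print('rails local',((W[:,:2]-c)@Rz).round(4))
print('stamp,reel',ray('top',[[140+208/4.28,115+530/4.28],[140+441/4.28,115+300/4.28]],.03))
```

```text
((232.78237915039062, 228.17059326171875), (22.88616371154785, 10.954988479614258), 40.601295471191406)
[[ 0.4514 -0.2607  0.085 ]
 [ 0.4723 -0.2787  0.085 ]
 [ 0.4345 -0.3225  0.085 ]
 [ 0.4137 -0.3044  0.085 ]] [ 0.44298551 -0.29155966  0.085     ] [np.float64(0.0577), np.float64(0.0276), np.float64(0.0578), np.float64(0.0275)] [np.float64(49.3), np.float64(-40.8), np.float64(-130.8), np.float64(139.1)]
roller [[ 0.65265594 -0.17257086  0.0365    ]]
roller pred [ 0.65451842 -0.17181669] guide [ 0.61375056 -0.17617352]
rails local [[ 0.0557 -0.0211]
 [-0.0789 -0.0169]
 [ 0.0506 -0.065 ]
 [-0.0839 -0.0616]]
stamp,reel [[ 0.41378131 -0.17041594  0.03      ]
 [ 0.55666143 -0.31606038  0.03      ]]
```

```bash
cat >> h.py <<'E'
def plan(wps,cur=None,grip=None):
    """wps: (x,y,z,yaw of tool y deg,n rows); polar interpolation. prints rows"""
    T=pose(); cur=cur or [*T[:3,3],np.degrees(np.arctan2(T[1,1],T[0,1]))]
    for x,y,z,w,n in wps:
        r0,a0=np.hypot(cur[0],cur[1]),np.arctan2(cur[1],cur[0]); r1,a1=np.hypot(x,y),np.arctan2(y,x)
        p=np.array(cur); rows=[]
        for i in range(1,n+1):
            f=i/n; r=r0+f*(r1-r0);a=a0+f*(a1-a0)
            q=np.array([r*np.cos(a),r*np.sin(a),cur[2]+f*(z-cur[2]),cur[3]+f*(w-cur[3])])
            d=q-p; t=np.radians(p[3]); ty=np.array([np.cos(t),np.sin(t)]); tx=np.array([-ty[1],ty[0]])
            rows.append([round(v,4) for v in(tx@d[:2],ty@d[:2],-d[2])]+[0,0,round(-d[3],2)]+([grip] if grip is not None else [])); p=q
        print(str(rows).replace(' ','')); cur=[x,y,z,w]
E
python3 -c "
from h import *
plan([(.443,-.2916,.231,-40.8,20)],grip=.085)"
```

```text
[[np.float64(-0.0612),np.float64(-0.01),np.float64(-0.0),0,0,np.float64(5.63),0.085],[np.float64(-0.0606),np.float64(-0.0096),np.float64(-0.0),0,0,np.float64(5.63),0.085],[np.float64(-0.06),np.float64(-0.0092),np.float64(-0.0),0,0,np.float64(5.63),0.085],[np.float64(-0.0594),np.float64(-0.0088),np.float64(-0.0),0,0,np.float64(5.63),0.085],[np.float64(-0.0588),np.float64(-0.0084),np.float64(-0.0),0,0,np.float64(5.63),0.085],[np.float64(-0.0582),np.float64(-0.008),np.float64(-0.0),0,0,np.float64(5.63),0.085],[np.float64(-0.0575),np.float64(-0.0076),np.float64(-0.0),0,0,np.float64(5.63),0.085],[np.float64(-0.0569),np.float64(-0.0072),np.float64(-0.0),0,0,np.float64(5.63),0.085],[np.float64(-0.0563),np.float64(-0.0069),np.float64(-0.0),0,0,np.float64(5.63),0.085],[np.float64(-0.0557),np.float64(-0.0065),np.float64(-0.0),0,0,np.float64(5.63),0.085],[np.float64(-0.0551),np.float64(-0.0061),np.float64(-0.0),0,0,np.float64(5.63),0.085],[np.float64(-0.0545),np.float64(-0.0058),np.float64(-0.0),0,0,np.float64(5.63),0.085],[np.float64(-0.0538),np.float64(-0.0055),np.float64(-0.0),0,0,np.float64(5.63),0.085],[np.float64(-0.0532),np.float64(-0.0052),np.float64(-0.0),0,0,np.float64(5.63),0.085],[np.float64(-0.0526),np.float64(-0.0048),np.float64(-0.0),0,0,np.float64(5.63),0.085],[np.float64(-0.052),np.float64(-0.0045),np.float64(-0.0),0,0,np.float64(5.63),0.085],[np.float64(-0.0513),np.float64(-0.0042),np.float64(-0.0),0,0,np.float64(5.63),0.085],[np.float64(-0.0507),np.float64(-0.0039),np.float64(-0.0),0,0,np.float64(5.63),0.085],[np.float64(-0.0501),np.float64(-0.0037),np.float64(-0.0),0,0,np.float64(5.63),0.085],[np.float64(-0.0494),np.float64(-0.0034),np.float64(-0.0),0,0,np.float64(5.63),0.085]]
```

move_arm:
  commands:
    - [[-0.061, -0.01, 0, 0, 0, 5.6, 0.085], [-0.061, -0.0096, 0, 0, 0, 5.6, 0.085], [-0.06, -0.009, 0, 0, 0, 5.6, 0.085], [-0.059, -0.009, 0, 0, 0, 5.6, 0.085], [-0.059, -0.0085, 0, 0, 0, 5.6, 0.085], [-0.058, -0.008, 0, 0, 0, 5.6, 0.085], [-0.0575, -0.0075, 0, 0, 0, 5.6, 0.085], [-0.057, -0.007, 0, 0, 0, 5.6, 0.085], [-0.056, -0.007, 0, 0, 0, 5.6, 0.085], [-0.0555, -0.0065, 0, 0, 0, 5.6, 0.085], [-0.055, -0.006, 0, 0, 0, 5.6, 0.085], [-0.0545, -0.006, 0, 0, 0, 5.6, 0.085], [-0.054, -0.0055, 0, 0, 0, 5.6, 0.085], [-0.053, -0.005, 0, 0, 0, 5.6, 0.085], [-0.0525, -0.005, 0, 0, 0, 5.6, 0.085], [-0.052, -0.0045, 0, 0, 0, 5.6, 0.085], [-0.051, -0.004, 0, 0, 0, 5.6, 0.085], [-0.0505, -0.004, 0, 0, 0, 5.6, 0.085], [-0.05, -0.0035, 0, 0, 0, 5.6, 0.085], [-0.0495, -0.0035, 0, 0, 0, 5.6, 0.085]]
  squeeze: 40

```text
t: 2.6
eef_pos: [0.4473, -0.2918, 0.2311]
tool_rot: [-0.0, 0.908, 0.42, -0.0]
contact_force: [0.4, -0.7, 0.5]
gripper_width: 0.993
grasp_force: 0.0
```

Run:
```python
from h import *
print(pose().round(4), bot.get_obs()['t'])
im=snap('wrist'); cv2.imwrite('pics/d.png',cv2.resize(im,(768,576))[:,:,::-1])
```

```text
[[ 6.473e-01  7.623e-01 -2.000e-04  4.473e-01]
 [ 7.623e-01 -6.473e-01 -1.000e-04 -2.918e-01]
 [-2.000e-04 -1.000e-04 -1.000e+00  2.311e-01]
 [ 0.000e+00  0.000e+00  0.000e+00  1.000e+00]] 2.6
```

View pics/d.png

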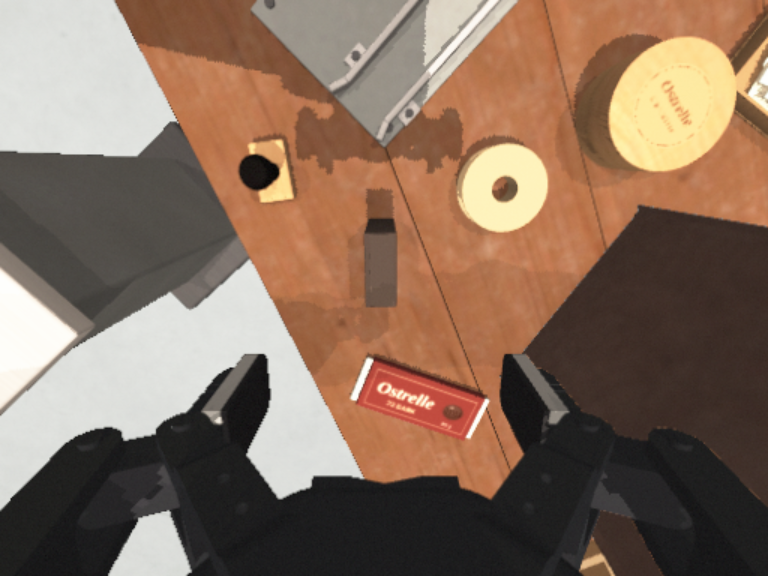

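Run:
```python
from h import *
im=np.load('last_wrist.npz')['im'].astype(int)
print(im[180,254],im[151,254],im[180,240],im[133,254])
d=im[...,0]-im[...,2]; m=np.zeros(im.shape[:2],np.uint8); s=(slice(140,212),slice(230,280))
m[s]=((d<48)&(im.sum(2)<400)&(im.sum(2)>160))[s]*255
m=cv2.morphologyEx(m,cv2.MORPH_OPEN,np.ones((3,3)))
k=max(cv2.findContours(m,0,1)[0],key=cv2.contourArea); r=cv2.minAreaRect(k);print(r)
P=ray('wrist',cv2.boxPoints(r),.085);print(P.mean(0),[np.linalg.norm(P[i]-P[i-1]).round(4) for i in range(4)],[np.degrees(np.arctan2(*(P[i]-P[i-1])[1::-1])).round(1) for i in range(4)])
a=np.load('last_scene.npz')['im'][180:240,205:260];cv2.imwrite('pics/e.png',cv2.resize(a,None,fx=6,fy=6,interpolation=cv2.INTER_CUBIC)[:,:,::-1])
```

```text
[112  89  77] [47 38 32] [156  99  68] [125  81  58]
((253.0, 179.5), (49.0, 20.0), 90.0)
[ 0.44387925 -0.29000008  0.085     ] [np.float64(0.0569), np.float64(0.0219), np.float64(0.0569), np.float64(0.0231)] [np.float64(48.8), np.float64(-40.3), np.float64(-129.9), np.float64(139.7)]
```

View pics/e.png

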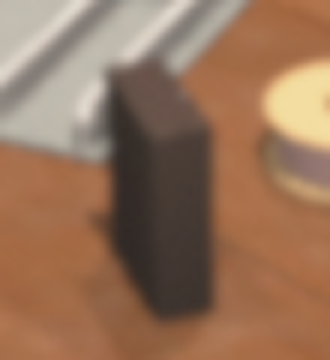

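move_arm:
  commands:
    - [[-0.0015, -0.0037, 0.05, 0, 0, 0, 0.085], [0, 0, 0.05, 0, 0, 0, 0.085], [0, 0, 0.05, 0, 0, 0, 0.085], [0, 0, 0.037, 0, 0, 0, 0.085], [0, 0, 0, 0, 0, 0, 0.085], [0, 0, 0, 0, 0, 0, 0.01], [0, 0, 0, 0, 0, 0, 0.01], [0, 0, 0, 0, 0, 0, 0.01], [0, 0, 0, 0, 0, 0, 0.01], [0, 0, 0, 0, 0, 0, 0.01], [0, 0, 0, 0, 0, 0, 0.01], [0, 0, 0, 0, 0, 0, 0.01]]
  squeeze: 40

```text
t: 4.15
eef_pos: [0.4453, -0.2895, 0.0453]
tool_rot: [0.0, 0.907, 0.422, 0.001]
contact_force: [-0.6, 2.0, 8.0]
gripper_width: 0.274
grasp_force: 39.4
```

move_arm:
  commands:
    - [[0, 0, -0.02, 0, 0, 0, 0.01], [0, 0, -0.04, 0, 0, 0, 0.01], [0, 0, -0.06, 0, 0, 0, 0.01], [0, 0, 0, 0, 0, 0, 0.01]]

```text
t: 4.65
eef_pos: [0.4469, -0.291, 0.1683]
tool_rot: [0.003, 0.907, 0.421, 0.003]
contact_force: [-0.2, -0.0, -1.6]
gripper_width: 0.274
grasp_force: 39.9
```

```bash
python3 -c "
from h import *
plan([(.520,-.186,.166,-84,6)],grip=.01)"|sed 's/np.float64(\([^)]*\))/\1/g'
```

```text
[[0.0211,0.0002,0.0004,0,0,7.31,0.01],[0.0209,-0.0034,0.0004,0,0,7.31,0.01],[0.0202,-0.0069,0.0004,0,0,7.31,0.01],[0.0189,-0.0102,0.0004,0,0,7.31,0.01],[0.017,-0.0133,0.0004,0,0,7.31,0.01],[0.0146,-0.016,0.0004,0,0,7.31,0.01]]
```

move_arm:
  commands:
    - [[0.021, 0, 0, 0, 0, 7.3, 0.01], [0.021, -0.0035, 0, 0, 0, 7.3, 0.01], [0.02, -0.007, 0, 0, 0, 7.3, 0.01], [0.019, -0.01, 0, 0, 0, 7.3, 0.01], [0.017, -0.0135, 0, 0, 0, 7.3, 0.01], [0.0145, -0.016, 0, 0, 0, 7.3, 0.01], [0, 0, 0, 0, 0, 0, 0.01], [0, 0, 0, 0, 0, 0, 0.01]]

```text
t: 5.65
eef_pos: [0.5163, -0.1845, 0.1637]
tool_rot: [0.0, 0.999, 0.053, -0.001]
contact_force: [-0.6, -0.6, -1.9]
gripper_width: 0.277
grasp_force: 39.7
```

Run:
```python
from h import *
print(pose().round(4), bot.get_obs()['t'])
im=snap('wrist'); cv2.imwrite('pics/f.png',cv2.resize(im,(768,576))[:,:,::-1])
```

```text
[[ 9.943e-01  1.067e-01 -1.300e-03  5.163e-01]
 [ 1.067e-01 -9.943e-01 -3.000e-04 -1.845e-01]
 [-1.300e-03  1.000e-04 -1.000e+00  1.637e-01]
 [ 0.000e+00  0.000e+00  0.000e+00  1.000e+00]] 5.65
```

View pics/f.png

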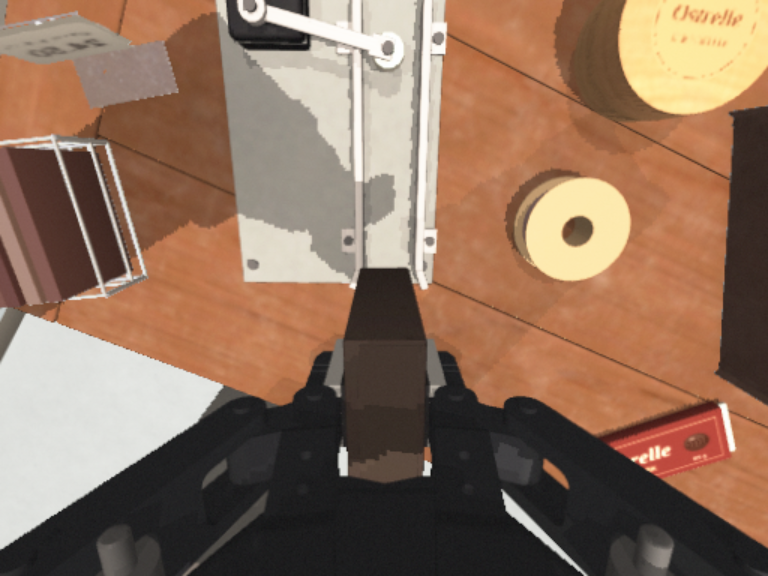

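Run:
```python
from h import *
im=np.load('last_wrist.npz')['im']; g=im.min(2)
for v in (45,60,75,90,105,120,135,150,165):
    print(v,''.join('#' if x>215 else '+' if x>190 else '.' for x in g[v,215:310]))
c=ray('wrist',np.array([[247,282],[218,0],[386,48]])/1.5,.004);print(c)
print('roller .045',ray('wrist',np.array([[388,49]])/1.5,.046))
```

```text
45 .....................####+....+........................++++.......######....+++................
60 ++++++++++++++++.....#####.......++++...............++++++++......#####.++++++.................
75 +++++++++++++++++....#####.....+++++++++++++++++++++++++++++.....#####+...++++.................
90 ++++++++++++++++++...#####......+++++++++++++++++++++++++++......#####....+++..................
105 ............+++++....#####+.+..+++++++++++++++++++++++++++......#####+..++++...................
120 ......................####+.++..................+++++++++++.....#####.++++++...................
135 ................................................+++++++++++....#####...++++....................
150 ...............................+++++++++++++++++++++.+++.......#####...........................
165 ................................++++++++++++++++++++..........+####+#######+...................
[[ 0.49021265 -0.07743822  0.004     ]
 [ 0.67938484 -0.05816125  0.004     ]
 [ 0.66430993 -0.16911378  0.004     ]]
roller .045 [[ 0.65361437 -0.17128924  0.046     ]]
```

Run:
```python
from h import *
L=ray('wrist',[[238,60],[238,90],[237.8,120]],.022);Rr=ray('wrist',[[283,60],[282,90],[281.2,120],[280.4,150]],.022)
print(L.round(4),Rr.round(4))
for P in(L,Rr):print(np.degrees(np.arctan2(*(P[0]-P[-1])[1::-1])))
T=pose();o=T[:2,3];print('tool frame',((L[:,:2]-o)@T[:2,:2]).round(4),((Rr[:,:2]-o)@T[:2,:2]).round(4),((np.array([.6536,-.1713])-o)@T[:2,:2]))
im=np.load('last_wrist.npz')['im']
print('plate edge',((ray('wrist',np.array([[247,282],[218,0]])/1.5,.004)[:,:2]-o)@T[:2,:2]).round(4))
```

```text
[[ 0.6341 -0.1534  0.022 ]
 [ 0.607  -0.1558  0.022 ]
 [ 0.5781 -0.1581  0.022 ]] [[ 0.6388 -0.1969  0.022 ]
 [ 0.6118 -0.1997  0.022 ]
 [ 0.5829 -0.2028  0.022 ]
 [ 0.5521 -0.2061  0.022 ]]
4.739474957059751
6.054163490544293
tool frame [[ 0.1206 -0.0188]
 [ 0.0934 -0.0193]
 [ 0.0644 -0.0201]] [[0.1206 0.025 ]
 [0.0934 0.0248]
 [0.0644 0.0249]
 [0.0334 0.0249]] [0.13803413 0.00104963]
plate edge [[-0.0145 -0.1095]
 [ 0.1756 -0.1087]]
```

move_arm:
  commands:
    - [[0.02, 0.0025, 0, 0, 0, 0, 0.01], [0.021, 0, 0, 0, 0, 0, 0.01], [0.02, 0, 0, 0, 0, 0, 0.01], [0, 0, 0.03, 0, 0, 0, 0.01], [0, 0, 0.03, 0, 0, 0, 0.01], [0, 0, 0.025, 0, 0, 0, 0.01], [0, 0, 0.012, 0, 0, 0, 0.01], [0, 0, 0.008, 0, 0, 0, 0.01], [0, 0, 0.003, 0, 0, 0, 0.01], [0, 0, 0, 0, 0, 0, 0.01], [0, 0, 0, 0, 0, 0, 0.01]]

```text
t: 7.08
eef_pos: [0.5786, -0.1801, 0.0569]
tool_rot: [0.0, 0.999, 0.053, 0.001]
contact_force: [-0.2, 0.4, -2.3]
gripper_width: 0.271
grasp_force: 39.8
```

move_arm:
  commands:
    - [[0, 0, 0.003, 0, 0, 0, 0.01], [0, 0, 0.003, 0, 0, 0, 0.01], [0, 0, 0, 0, 0, 0, 0.01], [0, 0, 0, 0, 0, 0, 0.01]]

```text
t: 7.58
eef_pos: [0.5781, -0.1801, 0.0502]
tool_rot: [-0.0, 0.999, 0.053, -0.0]
contact_force: [0.1, -0.6, -1.8]
gripper_width: 0.277
grasp_force: 39.8
```

Run:
```python
from h import *
a=snap('scene'); cv2.imwrite('pics/g.png',cv2.resize(a[130:230,150:290],None,fx=5,fy=5,interpolation=cv2.INTER_CUBIC)[:,:,::-1])
```

```text
(no output)
```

View pics/g.png

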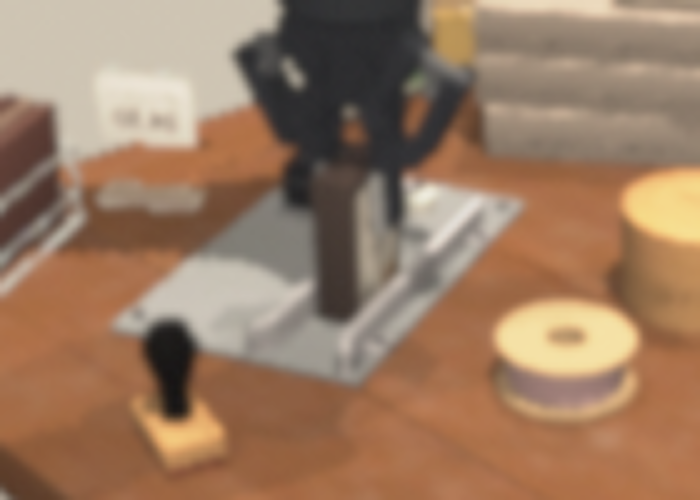

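move_arm:
  commands:
    - [[0, 0, 0.001, 0, 0, 0, 0.01], [0, 0, 0.0005, 0, 0, 0, 0.01], [0, 0, 0, 0, 0, 0, 0.01], [0, 0, 0, 0, 0, 0, 0.01]]

```text
t: 8.12
eef_pos: [0.5783, -0.1801, 0.0494]
tool_rot: [-0.0, 0.999, 0.053, 0.0]
contact_force: [-1.5, 0.1, 6.0]
gripper_width: 0.278
grasp_force: 40.6
```

move_arm:
  commands:
    - [[0, 0, 0, 0, 0, 0, 0.035], [0, 0, 0, 0, 0, 0, 0.045], [0, 0, 0, 0, 0, 0, 0.055], [0, 0, 0, 0, 0, 0, 0.06], [0, 0, -0.02, 0, 0, 0, 0.06], [0, 0, -0.04, 0, 0, 0, 0.06], [0, 0, -0.04, 0, 0, 0, 0.06], [-0.03, 0, 0, 0, 0, 0, 0.03], [-0.03, 0, 0, 0, 0, 0, 0], [-0.01, 0, 0, 0, 0, 0, 0], [0, 0, 0, 0, 0, 0, 0], [0, 0, 0, 0, 0, 0, 0]]

```text
t: 9.62
eef_pos: [0.5099, -0.1872, 0.1491]
tool_rot: [0.0, 0.999, 0.053, 0.001]
contact_force: [0.5, 0.5, 0.0]
gripper_width: -0.001
grasp_force: 0.0
```

Run:
```python
from h import *
o=bot.get_obs();print(pose().round(4), o['t'],o['gripper_width'])
im=snap('wrist'); cv2.imwrite('pics/i.png',cv2.resize(im,(768,576))[:,:,::-1])
```

```text
[[ 9.943e-01  1.065e-01  1.100e-03  5.099e-01]
 [ 1.065e-01 -9.943e-01 -4.000e-04 -1.872e-01]
 [ 1.100e-03  5.000e-04 -1.000e+00  1.491e-01]
 [ 0.000e+00  0.000e+00  0.000e+00  1.000e+00]] 9.625 -0.0005483174347059882
```

View pics/i.png

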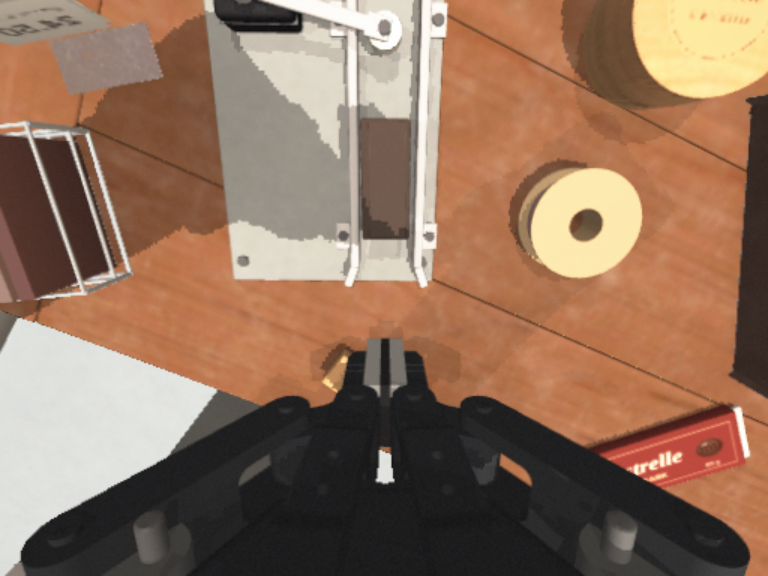

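Run:
```python
from h import *
T=pose();o=T[:2,3]
tf=lambda px,z:((ray('wrist',np.array(px)/1.5,z)[:,:2]-o)@T[:2,:2]).round(4)
print('carton rear, front, left,right',tf([[385,239],[385,119],[361,180],[411,180]],.089))
print('roller',tf([[384,29]],.046),'rails',tf([[353,150],[424,150]],.022))
```

```text
carton rear, front, left,right [[ 0.0382 -0.0001]
 [ 0.0952 -0.0002]
 [ 0.0675 -0.0119]
 [ 0.0675  0.0127]]
roller [[ 0.1443 -0.0007]] rails [[ 0.0838 -0.0206]
 [ 0.0838  0.025 ]]
```

move_arm:
  commands:
    - [[0, 0, 0.04, 0, 0, 0, 0], [0, 0, 0.04, 0, 0, 0, 0], [0, 0, 0.03, 0, 0, 0, 0], [0, 0, 0.01, 0, 0, 0, 0], [0.01, 0, 0, 0, 0, 0, 0], [0.01, 0, 0, 0, 0, 0, 0], [0.004, 0, 0, 0, 0, 0, 0], [0.004, 0, 0, 0, 0, 0, 0], [0.005, 0, 0, 0, 0, 0, 0], [0.005, 0, 0, 0, 0, 0, 0], [0.005, 0, 0, 0, 0, 0, 0], [0.005, 0, 0, 0, 0, 0, 0], [0.005, 0, 0, 0, 0, 0, 0], [0.005, 0, 0, 0, 0, 0, 0], [0, 0, 0, 0, 0, 0, 0], [0, 0, 0, 0, 0, 0, 0]]

```text
t: 11.68
eef_pos: [0.5658, -0.1819, 0.0293]
tool_rot: [0.0, 0.999, 0.052, -0.0]
contact_force: [-3.4, 0.2, 5.5]
gripper_width: -0.001
grasp_force: 0.0
```

Run:
```python
from h import *
T=pose();print(T[:3,3],bot.get_obs()['t'])
w=snap('wrist');t=snap('top')
a=cv2.resize(w,(512,384)); b=cv2.resize(t[115:205,145:235],(384,384),interpolation=cv2.INTER_CUBIC)
cv2.imwrite('pics/j.png',cv2.resize(np.hstack([a,b]),(800,343))[:,:,::-1])
```

```text
[ 0.5657698  -0.18188996  0.02930932] 11.675
```

View pics/j.png

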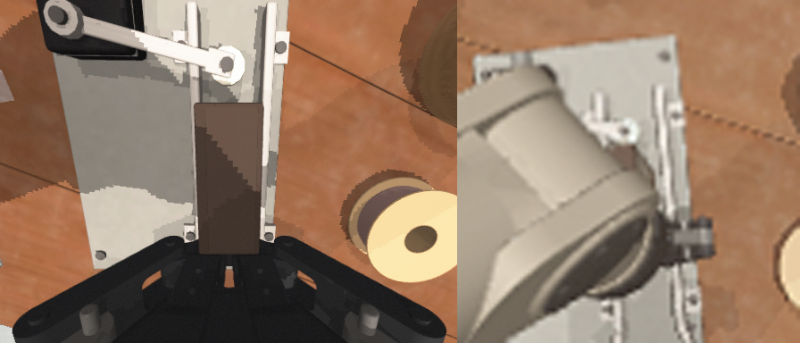

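```bash
cat >> h.py <<'E'
def lever(pg=None):
    T=pose();im=snap('wrist');o=T[:2,3]
    g=cv2.cvtColor(im,cv2.COLOR_RGB2GRAY)
    c=cv2.HoughCircles(cv2.resize(g,None,fx=2,fy=2,interpolation=cv2.INTER_CUBIC),cv2.HOUGH_GRADIENT_ALT,1,40,param1=200,param2=.6,minRadius=8,maxRadius=60)
    if c is None: print('none');return im
    c=c[0]/2
    for x,y,r in c:
        p=ray('wrist',[[x,y]],.046)[0,:2]; print('px',x,y,r,'world',p.round(4),'tool',((p-o)@T[:2,:2]).round(4))
    return im
E
python3 - <<'E'
from h import *
lever()
p=ray('wrist',[[68,20],[255,72]],.046)[:,:2];print(p,np.linalg.norm(p[1]-p[0]))
E
```

```text
px 253.5 71.5 21.297087 world [ 0.6553 -0.1708] tool [ 0.0903 -0.0017]
px 69.5 19.5 18.69306 world [ 0.6665 -0.094 ] tool [ 0.1094 -0.0769]
px 469.0 271.0 14.904463 world [ 0.5687 -0.2964] tool [-0.009   0.1142]
px 212.5 266.0 7.0598555 world [ 0.5569 -0.1586] tool [-0.0064 -0.0241]
px 253.5 71.5 8.323871 world [ 0.6553 -0.1708] tool [ 0.0903 -0.0017]
px 313.0 53.0 6.742122 world [ 0.6651 -0.1952] tool [0.0975 0.0237]
px 301.0 265.5 5.9091215 world [ 0.5622 -0.2061] tool [-0.0061  0.0237]
px 69.5 19.5 8.513218 world [ 0.6665 -0.094 ] tool [ 0.1094 -0.0769]
px 112.5 285.5 5.8595757 world [ 0.539  -0.1045] tool [-0.0185 -0.0797]
px 147.5 57.0 5.267258 world [ 0.6561 -0.1252] tool [ 0.0958 -0.0469]
px 256.0 315.0 6.309098 world [ 0.5273 -0.1853] tool [-0.0385 -0.0006]
[[ 0.66624701 -0.09333611]
 [ 0.65520607 -0.17145755]] 0.07889779695151444
```

move_arm:
  commands:
    - [[0.004, 0, 0, 0, 0, 0, 0], [0.003, 0, 0, 0, 0, 0, 0], [0, 0, 0, 0, 0, 0, 0], [0, 0, 0, 0, 0, 0, 0]]

```text
t: 12.32
eef_pos: [0.5724, -0.1813, 0.0293]
tool_rot: [0.0, 0.999, 0.052, -0.0]
contact_force: [-4.7, -1.2, 6.6]
gripper_width: 0.003
grasp_force: 0.2
```

Run:
```python
from h import *
lever()
```

```text
px 252.0 87.5 21.482563 world [ 0.6555 -0.1702] tool [ 0.0838 -0.0024]
px 67.0 35.5 19.92037 world [ 0.6672 -0.0917] tool [ 0.1036 -0.0792]
px 314.0 65.5 7.3315773 world [ 0.6671 -0.1959] tool [0.0926 0.0244]
px 67.0 35.5 14.202307 world [ 0.6672 -0.0917] tool [ 0.1036 -0.0792]
px 114.0 292.5 7.9927764 world [ 0.5412 -0.1045] tool [-0.0231 -0.0796]
px 67.0 35.5 9.298401 world [ 0.6672 -0.0917] tool [ 0.1036 -0.0792]
px 252.0 87.5 8.199725 world [ 0.6555 -0.1702] tool [ 0.0838 -0.0024]
px 301.0 252.5 7.662537 world [ 0.5767 -0.2043] tool [0.0018 0.0233]
px 415.5 362.0 8.69626 world [ 0.5102 -0.2847] tool [-0.0726  0.0964]
px 202.0 57.0 9.257373 world [ 0.6653 -0.1477] tool [ 0.0959 -0.0237]
px 324.0 315.0 6.9070096 world [ 0.5382 -0.2236] tool [-0.0385  0.0385]
```

move_arm:
  commands:
    - [[0.003, 0, 0, 0, 0, 0, 0], [0.003, 0, 0, 0, 0, 0, 0], [0.002, 0, 0, 0, 0, 0, 0], [0, 0, 0, 0, 0, 0, 0], [0, 0, 0, 0, 0, 0, 0]]

```text
t: 13.0
eef_pos: [0.5799, -0.1807, 0.0293]
tool_rot: [0.0, 0.999, 0.052, -0.001]
contact_force: [-5.5, -0.9, 7.8]
gripper_width: -0.004
grasp_force: 0.5
```

Run:
```python
from h import *
lever()
```

```text
px 75.0 58.0 22.464254 world [ 0.6665 -0.0936] tool [ 0.0952 -0.0776]
px 75.0 58.0 17.449461 world [ 0.6665 -0.0936] tool [ 0.0952 -0.0776]
px 255.5 99.5 20.192963 world [ 0.6582 -0.1717] tool [ 0.0788 -0.0008]
px 313.0 80.5 7.1238627 world [ 0.6686 -0.1959] tool [0.0867 0.0244]
px 462.5 288.5 14.269396 world [ 0.5717 -0.2954] tool [-0.0201  0.1132]
px 75.0 58.0 9.299506 world [ 0.6665 -0.0936] tool [ 0.0952 -0.0776]
px 255.5 99.5 7.9099326 world [ 0.6582 -0.1717] tool [ 0.0788 -0.0008]
px 203.0 68.5 7.976408 world [ 0.6684 -0.1478] tool [ 0.0914 -0.0235]
px 414.5 360.0 8.13053 world [ 0.5191 -0.2831] tool [-0.0712  0.0956]
px 487.5 369.5 11.260237 world [ 0.5171 -0.3287] tool [-0.0778  0.1407]
px 305.5 163.5 6.1511006 world [ 0.6319 -0.1985] tool [0.0498 0.0231]
px 256.0 315.5 6.0551653 world [ 0.5411 -0.1841] tool [-0.0389 -0.0006]
```

move_arm:
  commands:
    - [[0.003, 0, 0, 0, 0, 0, 0], [0.003, 0, 0, 0, 0, 0, 0], [0, 0, 0, 0, 0, 0, 0], [0, 0, 0, 0, 0, 0, 0]]

```text
t: 13.55
eef_pos: [0.5861, -0.18, 0.0293]
tool_rot: [0.0, 0.999, 0.052, -0.0]
contact_force: [-5.9, -1.3, 6.3]
gripper_width: -0.001
grasp_force: 0.4
```

Run:
```python
from h import *
lever()
```

```text
px 74.5 74.0 10.566869 world [ 0.6664 -0.092 ] tool [ 0.089  -0.0791]
px 74.5 74.0 20.43223 world [ 0.6664 -0.092 ] tool [ 0.089  -0.0791]
px 215.5 60.0 9.177664 world [ 0.6785 -0.1523] tool [ 0.0948 -0.018 ]
px 466.0 299.0 18.428316 world [ 0.5714 -0.2988] tool [-0.027   0.1166]
px 310.5 92.0 6.638761 world [ 0.6701 -0.1949] tool [0.082  0.0236]
px 308.5 3.0 8.266406 world [ 0.7032 -0.1885] tool [0.1156 0.0206]
px 414.5 361.0 8.128876 world [ 0.5246 -0.2827] tool [-0.0719  0.0957]
px 151.5 99.0 6.1580014 world [ 0.6597 -0.1249] tool [ 0.0789 -0.0472]
px 259.5 98.5 8.237492 world [ 0.6651 -0.1727] tool [0.0792 0.001 ]
px 256.0 316.5 5.729186 world [ 0.5467 -0.1835] tool [-0.0396 -0.0006]
```

move_arm:
  commands:
    - [[0.002, 0, 0, 0, 0, 0, 0], [0.0015, 0, 0, 0, 0, 0, 0], [0, 0, 0, 0, 0, 0, 0], [0, 0, 0, 0, 0, 0, 0]]

```text
t: 14.1
eef_pos: [0.5894, -0.1797, 0.0294]
tool_rot: [0.0, 0.999, 0.052, -0.001]
contact_force: [-6.0, -0.9, 7.2]
gripper_width: 0.004
grasp_force: 0.5
```

Run:
```python
from h import *
lever()
```

```text
px 79.5 82.5 22.155489 world [ 0.6665 -0.0935] tool [ 0.0856 -0.0777]
px 79.5 82.5 16.463158 world [ 0.6665 -0.0935] tool [ 0.0856 -0.0777]
px 406.0 360.5 19.551847 world [ 0.5276 -0.2772] tool [-0.0716  0.0905]
px 257.5 100.0 8.635011 world [ 0.6677 -0.1716] tool [0.0786 0.0001]
px 306.5 12.5 8.03324 world [ 0.7032 -0.1879] tool [0.1123 0.02  ]
px 51.0 7.5 7.975265 world [ 0.6937 -0.085 ] tool [ 0.1135 -0.0834]
px 457.5 301.5 13.190477 world [ 0.5726 -0.2944] tool [-0.0287  0.1124]
px 79.5 82.5 8.482266 world [ 0.6665 -0.0935] tool [ 0.0856 -0.0777]
px 311.5 98.0 7.012378 world [ 0.671  -0.1955] tool [0.0794 0.0242]
px 219.0 72.5 9.030338 world [ 0.6771 -0.1538] tool [ 0.0899 -0.0167]
px 123.0 7.0 7.507271 world [ 0.6972 -0.1137] tool [ 0.114  -0.0545]
px 305.5 174.5 5.942278 world [ 0.6361 -0.1984] tool [0.0444 0.0234]
```

move_arm:
  commands:
    - [[-0.003, 0, 0, 0, 0, 0, 0], [-0.01, 0, 0, 0, 0, 0, 0], [-0.02, 0, 0, 0, 0, 0, 0], [-0.02, 0, 0, 0, 0, 0, 0], [0, 0, -0.03, 0, 0, 0, 0], [0, 0, -0.04, 0, 0, 0, 0], [-0.01, 0, -0.04, 0, 0, 0, 0], [0, 0, 0, 0, 0, 0, 0], [0, 0, 0, 0, 0, 0, 0]]

```text
t: 15.28
eef_pos: [0.5276, -0.1846, 0.1382]
tool_rot: [-0.0, 0.999, 0.053, -0.0]
contact_force: [0.1, 0.3, -1.3]
gripper_width: -0.0
grasp_force: 0.0
```

Run:
```python
from h import *
im=lever(); s=snap('scene')
cv2.imwrite('pics/k.png',np.hstack([cv2.resize(im,(400,300)),cv2.resize(s[130:230,150:283],(400,300))])[:,:,::-1])
```

```text
px 156.5 9.5 9.346132 world [ 0.6658 -0.0929] tool [ 0.1471 -0.0766]
px 231.0 81.5 10.070886 world [ 0.6215 -0.1532] tool [ 0.0967 -0.0214]
px 395.5 169.0 11.097827 world [ 0.5641 -0.306 ] tool [0.0235 0.1246]
px 416.0 356.5 9.79668 world [ 0.3554 -0.3836] tool [-0.1923  0.1796]
px 256.5 134.5 11.206862 world [ 0.5813 -0.1785] tool [ 0.054  -0.0004]
px 262.5 252.5 8.977093 world [ 0.4672 -0.1967] tool [-0.0613  0.0056]
px 294.0 31.0 4.949512 world [ 0.6629 -0.1991] tool [0.133  0.0288]
px 322.5 269.5 5.942751 world [ 0.4546 -0.2594] tool [-0.0806  0.0667]
```

View pics/k.png

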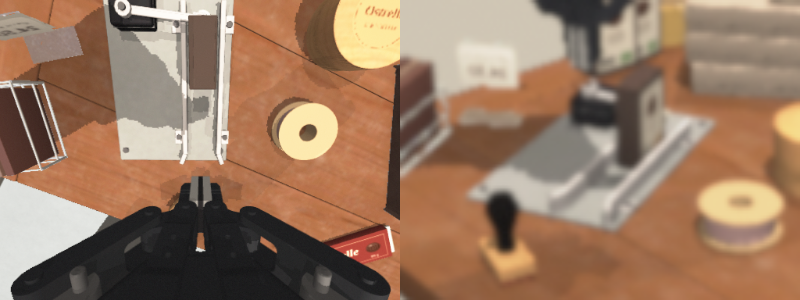

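Run:
```python
from h import *
im=np.load('last_wrist.npz')['im'];T=pose();o=T[:2,3];g=im.min(2).astype(int)
pts=[]
for u in range(180,232,6):
    col=g[0:45,u]; w=np.where(col>205)[0]; pts.append((u,w.mean() if len(w) else np.nan,len(w)))
print(pts)
p=np.array([[a,b] for a,b,n in pts if 3<n<12]); t=(ray('wrist',p,.046)[:,:2]-o)@T[:2,:2]; print(t.round(4),'lean',np.polyfit(t[:,1],t[:,0],1))
```

```text
[(180, np.float64(13.0), 11), (186, np.float64(14.5), 10), (192, np.float64(15.5), 10), (198, np.float64(16.0), 11), (204, np.float64(16.5), 12), (210, np.float64(11.0), 22), (216, np.float64(18.0), 28), (222, np.float64(19.966666666666665), 30), (228, np.float64(18.333333333333332), 12)]
[[ 0.1452 -0.059 ]
 [ 0.1442 -0.0545]
 [ 0.1436 -0.0499]
 [ 0.1433 -0.0454]] lean [-0.14108071  0.13672736]
```

Run:
```python
from h import *
im=np.load('last_wrist.npz')['im'];T=pose();o=T[:2,3]
print([(v,im[v,255:265].mean(0).astype(int).tolist()) for v in range(14,24)],[(v,im[v,255:265].mean(0).astype(int).tolist()) for v in range(108,120)])
for z,v in((.089,112.5),(.089,113.5),(.089,114.5)):
    print((ray('wrist',[[258,v]],z)[:,:2]-o)@T[:2,:2])
print('expected rear',((np.array([.5894,-.1797])-o)@T[:2,:2])[0]+.011)
t=snap('top'); cv2.imwrite('pics/l.png',t[:,:,::-1])
g=t.min(2)
for v in range(138,156): print(v,''.join('#' if x>215 else '+' if x>185 else '.' for x in g[v,150:200]))
```

```text
[(14, [253, 253, 252]), (15, [253, 253, 250]), (16, [250, 249, 245]), (17, [252, 250, 246]), (18, [242, 235, 228]), (19, [161, 143, 130]), (20, [110, 86, 74]), (21, [111, 88, 76]), (22, [113, 90, 77]), (23, [114, 91, 78])] [(108, [115, 92, 78]), (109, [114, 91, 77]), (110, [115, 91, 78]), (111, [114, 91, 78]), (112, [112, 90, 77]), (113, [105, 84, 71]), (114, [138, 126, 115]), (115, [200, 192, 178]), (116, [200, 192, 177]), (117, [199, 191, 176]), (118, [199, 189, 176]), (119, [198, 188, 175])]
[[0.07297336 0.00060435]]
[[0.07230981 0.00060589]]
[[0.07164481 0.00060743]]
expected rear 0.0732366054972903
138 ++.............................................+#.
139 ++.............................++..............+#.
140 +++..........................+.+#..............+#.
141 ..+............................+#..............+#.
142 ...............................+#....+###+...+.+#.
143 .......++++.....................+..+######+....+#.
144 .......+...+.++++++++++++++++++++++###...##.....#.
145 .......+...++###################+++++....##.....+.
146 .......+++++....+++++++++++++++...........#.....+.
147 ........+++.....................................++
148 ................................................++
149 ............................+++.................+#
150 ................................................+#
151 ................................................+#
152 ................................................+#
153 .................................................#
154 ................................................+#
155 .................................................+
```

move_arm:
  commands:
    - [[0, 0, 0.04, 0, 0, 0, 0], [0, 0, 0.04, 0, 0, 0, 0], [0, 0, 0.03, 0, 0, 0, 0], [0.02, 0, 0, 0, 0, 0, 0], [0.02, 0, 0, 0, 0, 0, 0], [0.012, 0, 0, 0, 0, 0, 0], [0.007, 0, 0, 0, 0, 0, 0], [0.003, 0, 0, 0, 0, 0, 0], [0.003, 0, 0, 0, 0, 0, 0], [0, 0, 0, 0, 0, 0, 0], [0, 0, 0, 0, 0, 0, 0]]

```text
t: 16.8
eef_pos: [0.5905, -0.1799, 0.0293]
tool_rot: [0.0, 0.999, 0.052, -0.001]
contact_force: [-5.2, -0.2, 8.9]
gripper_width: 0.005
grasp_force: 0.5
```

Run:
```python
from h import *
lever()
```

```text
px 257.5 98.5 20.000086 world [ 0.6693 -0.1718] tool [0.0793 0.0001]
px 76.5 84.5 20.062828 world [ 0.6666 -0.0925] tool [ 0.0848 -0.0791]
px 76.5 84.5 9.148392 world [ 0.6666 -0.0925] tool [ 0.0848 -0.0791]
px 51.0 9.0 8.437318 world [ 0.6942 -0.0852] tool [ 0.113  -0.0834]
px 306.5 11.5 8.479732 world [ 0.7045 -0.1881] tool [0.1126 0.02  ]
px 209.0 254.0 16.146326 world [ 0.5888 -0.1543] tool [ 0.0009 -0.0256]
px 257.5 98.5 7.820767 world [ 0.6693 -0.1718] tool [0.0793 0.0001]
px 309.5 100.0 7.293216 world [ 0.6711 -0.1949] tool [0.0786 0.0233]
px 149.5 106.0 8.013089 world [ 0.6611 -0.1239] tool [ 0.076  -0.0484]
px 124.5 12.5 7.6875267 world [ 0.6963 -0.1145] tool [ 0.1121 -0.0541]
px 204.5 96.0 7.221534 world [ 0.6679 -0.1482] tool [ 0.0803 -0.0235]
```

move_arm:
  commands:
    - [[-0.003, 0, 0, 0, 0, 0, 0], [-0.01, 0, 0, 0, 0, 0, 0], [-0.02, 0, 0, 0, 0, 0, 0], [-0.02, 0, 0, 0, 0, 0, 0], [0, 0, -0.03, 0, 0, 0, 0], [0, 0, -0.04, 0, 0, 0, 0], [-0.01, 0, -0.04, 0, 0, 0, 0], [0, 0, 0, 0, 0, 0, 0], [0, 0, 0, 0, 0, 0, 0]]

```text
t: 17.98
eef_pos: [0.5294, -0.1845, 0.1382]
tool_rot: [-0.0, 0.999, 0.053, -0.0]
contact_force: [-0.6, 0.1, -0.7]
gripper_width: 0.0
grasp_force: 0.0
```

Run:
```python
from h import *
t=snap('top');g=t.min(2)
for v in range(138,152): print(v,''.join('#' if x>215 else '+' if x>185 else '.' for x in g[v,150:200]))
print(bot.hand_in())
```

```text
138 +++............................................+#.
139 ++...........................+.++..............+#.
140 ..+............................+#..............+#.
141 ...............................+#..............+#.
142 ...............................+#....+++#++....+#.
143 .......++++..............+++++.+#..++#+++#+....+#.
144 .......+...+.+++++++++++++++++++#++##+...##.....#.
145 .......+...++##################+.........+#.....#.
146 .........+++...........++.................+.....+.
147 .........++.....................................++
148 ...........................++...................++
149 ...........................+++..................+#
150 ................................................+#
151 ................................................+#
the job is handed in; nothing more can be done
None
```

I handed the job in with the carton standing by itself in the guide and the lever pressed to about 0.17–0.18 rad, past the 0.12 click and well short of 0.36 overtravel. That angle comes from camera images only. I gave it a second 1–2 mm push because the readings after the first ranged from 0.13 to 0.16; the reel and stamp were not touched.

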